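# Clip a bundle of tiles into its carrier

## Robot

A 7-joint arm with a two-finger parallel gripper is mounted at the origin on a cart in front of the work surface, level with it; the furniture and walls round the work are solid. World frame = base frame: x ahead of the robot, y to its left, z up, the work surface at z = 0. Lengths are in m, angles in rad, forces in N, time in s.
With the tool pointing down it reaches from about 0.4 to 0.85 m from the base axis. Payload 4.5 kg.
Tool frame: the origin (TCP) lies midway between the tips of the shut fingers; the grasp point (between the pads) lies 19 mm behind it; z points along the fingers, y is the direction in which the jaws open and shut (so a half turn about z gives the same grasp; the last joint's range is limited). The gripper opens to 88 mm and grips with 3 to 60 N. Pads are 18 mm wide; open, the fingers measure 123 mm over their backs; the gripper's body (75 mm by 187 mm) begins 45 mm behind the grasp point.
Start: joints at [1.161, 0.689, -0.195, 1.565, 0.157, 0.902, -0.215], TCP at [0.268, -0.564, 0.239] pointing down, gripper open.
Joint ranges: [-3.01, 3.01], [-0.46, 2.08], [-1.47, 1.51], [0.13, 2.56], [-1, 4.14], [0.04, 2.09], [-2.66, 2.66]. Speed limits (rad/s): [2.57, 2.57, 3.14, 3.14, 3.14, 3.14, 3.14].

## Interface

Orientations are given as a unit quaternion [x, y, z, w].
In Python, from plant import r, viewer gives the robot as it stands.
- The arm moves only by the tool play_rows, never from a script. Its argument "commands" is a list of rows, each an object with "delta_rot": the turn, a rotation vector about the tool's x, y, z normalised to -1 to 1, where 1 is pi rad, a list of three; "travel": the shift along the tool's x, y, z normalised to -1 to 1, where 1 is 15 cm, a list of three; "gripper": the opening, from -1 (shut) to 1 (fully open). In form: [{"delta_rot": [wx, wy, wz], "travel": [x, y, z], "gripper": gripper}, ...]. A call has 1 to 12 rows; each row is the pose to reach, as a shift and turn from the pose commanded when the call began, along the tool's axes at that moment, turning the shorter way round; what a row does not reach only later rows make up. A row lasts 1/8 s, in which the tool goes at most 62.5 mm and 10.7 degrees, less where a joint would pass 70% of its speed; a pose out of reach is approached as far as the arm can. A call with a number of a shift or a turn outside -1 to 1 is refused whole. A call with a gripper value outside its range is refused whole. The fingers move at their own pace and stop on an object; "force" is the grip in N (left out, the last holds). Time passes only in rows, so rows that repeat a pose let the fingers close. It gives the time, the measured TCP pose, the force and the opening at its end, in the units of the state.
- r.get_state(): the state, without advancing time (a new reading comes with each control period).
- viewer.snapshot(name): name is "scene" or "top" or "wrist"; returns a dict with "color" (384x512x3 uint8, red, green, blue), "z_map" (384x512 float32, m along the optical axis (not along the pixel's ray), 0 where there is no reading), "fx", "fy", "cx", "cy" (pixels), "origin" and "attitude" of the camera in the world. Camera axes: x right, y up, looking along -z (the intrinsics and any distortion apply to the point x, -y, -z); pixel columns grow to the right and rows downward; lengths in m; the calibration is good to about 2 mm. The wrist camera is an equidistant fisheye: a pixel r from the principal point sees the ray r / f radians off the axis. A picture is of the moment at which its call begins.
- r.finish_job(): hands the job in, once; it reports no verdict.
Trained networks look in the newest picture that a camera, given by its name, has taken for a name from the list of things; names that differ only in an ending like _2 or _b are one class to them, and where a whole thing is asked for, a point or a joint stands for the part that bears it (a point fixed in the world has none). Each returns a list of dicts, best first, with "conf" (0 to 1); they miss things now and then, are a little off and sometimes report something else, mostly with a low value. They report only what shows in the picture. A call takes as long as a camera call.
- viewer.outline_of(camera, label): "pixels" (384x512 bool, what is visible of it) and "at" ([column, row] in pixels, amid what is visible of it).
- viewer.pinpoint(camera, label): "at" ([column, row] in pixels: a listed point, or the origin of a listed thing).
The state is a dict: "clock": time; "q": joint angles; "qd": joint speeds; "joint_torque": joint torques, N m; "tool_pos": TCP position; "eef_rot": TCP orientation; "contact_force": force on the tool from outside, world axes, zero at the start; "moment": the same for the moment, N m; "opening": opening from 0.0 (shut) to 1.0 (fully open).
Only numpy, scipy, OpenCV 4.12 (cv2) and the standard library are available. Lean on these libraries where they do the work, as an engineer would, in place of code of your own. Each camera call takes 0.05 s, during which the arm holds its last target. There are 200 camera calls.

## Task

Lay the banded tile bundle flat in the carrier, between the two spring hooks. Then set the aluminium hold-down bar over the hooks and push it straight down until both hooks have clicked over it, pressing firmly but not forcing it: never more than about 30 N on the carrier. Leave the pen and the stamp where they are.

Things in the scene. Friction and masses are not known exactly. Their poses are not given: they have to be found in the camera images.
- carrier: Carrier fixed to the table: plywood plinth 156 x 90 mm (x, y) under a grey deck whose top is 30 mm above the origin. Origin: centre of its underside, on the table; z up, x along its length, through both hooks. The hooks and the seat blocks beside them are screwed to another height each time; that height is NOT reported: feel for it. The bar goes on centred, long side along x, either way round.
- bed (a point): Centre of the bed for the bundle, on the deck's top, axes as the carrier: 78 x 54 mm (x, y), framed by lips 6 mm high; the bundle's 72 mm side lies along x.
- foot_far (a point): Point at table level under the seat at the carrier's +x end. Two seats at x = +-61 to +-71 mm, 36 mm wide, rubber-topped (12 N/mm each); tops 66.5 to 80.5 mm above the table (differs each time, both alike). The bar meets the hooks with its underside about 22 mm above the seats, is resisted by 5 to 15 N in all, and the hooks click when it is 1.5 mm above the seats, which then stop it.
- hook_far (a joint): Bending of the steel spring hook at the carrier's +x end, rad: 0 at rest, about 0.08 while a centred bar bends it inward (both alike; each mm the bar sits off towards the other end adds 0.02 here and takes 0.02 there), 0 again once clicked over the bar, or with the bar off. Stem x = 49.5 to 53.5 mm, 12 mm wide; barb outward to x = 60 mm, underside 13.5 mm, ramped top 28 mm above the seats.
- hook_near (a joint): The same for the mirror-image hook at the carrier's -x end.
- bundle_mid (a point): Centre of the tile bundle, half-way up: nine square tiles stacked in a paper band, about 49 x 72 x 34 mm, 150 g, lying flat on the table; its own x is the 49 mm side (grasp across it), its y the 72 mm side, z up.
- bar_rib (a point): Centre of the hold-down bar, half-way up its grip rib, 26 mm above its underside. Aluminium plate 140 x 36 x 12 mm (x, y, z) lying flat, with two windows 14 x 16 mm centred at x = +-49 mm for the hooks, and a rib 50 x 14 mm (x, y) on its middle, top 41 mm above the underside; grasp the rib across its 14 mm (y). x along the bar, z up; 120 g.
- bar_end_a (a point): Underside of the bar at its +x end (63 mm from the middle).
- bar_end_b (a point): Underside of the bar at its -x end.
- pen: Bystander: black ball pen 145 mm long lying on the table beside the carrier; origin at its underside.
- stamp: Bystander: small wooden stamp with a turned handle, 52 x 26 mm, 73 mm high; origin at its underside.

How it is judged:
On the way, in this order (a step that is already met when the one before it is completed fails the run):
1. the bundle lies flat in the carrier's bed (x of bundle_mid in the frame of carrier between -0.006 and 0.006 m and y of bundle_mid in the frame of carrier between -0.006 and 0.006 m and z of bundle_mid in the frame of carrier between 0.042 and 0.052 m and angle between bundle_mid's own z axis and vertical below 0.06 rad), for 0.2 s.
2. the bar is down and both hooks have clicked over it (value of joint each of hook_far, hook_near below 0.02 rad and z of bar_end_a in the frame of carrier between 0.062 and 0.0835 m and y of bar_end_a in the frame of carrier between -0.008 and 0.008 m and z of bar_end_b in the frame of carrier between 0.062 and 0.0835 m and y of bar_end_b in the frame of carrier between -0.008 and 0.008 m and x of bar_rib in the frame of carrier between -0.008 and 0.008 m and y of bar_rib in the frame of carrier between -0.008 and 0.008 m), for 0.2 s.
At the end, for the whole second after the job is handed in: Bundle flat (0.06 rad) in the bed, centre within 6 mm; both bar ends down (underside under 83.5 mm above the carrier's foot), bar within 8 mm of centred, both hooks sprung back over it (under 0.02 rad) (all of step 1 and all of step 2); the robot touches nothing.
It fails at once if the bar is forced: more than 30 N between bar and carrier (contact force between bar and carrier above 30 N).
It fails at once if the pen or the stamp is pushed away (more than 30 mm) (distance of any of pen, stamp from where it was at the start of the episode above 0.03 m).
It also fails if it takes over 69 s, if anything falls off the work surface, if the arm or the gripper's body presses on something with over 40 N, if the wrist force passes 120 N, or if a joint passes its speed limit or range.

## Working session

There is one attempt and no reset: what is moved stays moved. The work goes in short steps, Python scripts to look and compute and a tool call to move; the robot and the scene stay as the last step left them, time stands still between calls to the robot, and variables do not carry over. Pictures are saved under pics/ and viewed, about 8 in all and at most 12, crops included, and the job is handed in when it is done.

Besides the shell and the picture viewer there is one more tool, called after "Call:" as name(argument=value, ...), one argument or row to a line, values as JSON. play_rows: Moves the arm, as the interface text tells. Its arguments: {"type":"object","properties":{"commands":{"type":"array","items":{"type":"object","properties":{"delta_rot":{"type":"array","items":{"type":"number","minimum":-1,"maximum":1}},"travel":{"type":"array","items":{"type":"number","minimum":-1,"maximum":1}},"gripper":{"type":"number"}}}},"force":{"type":"number"}},"required":["commands"]}

```bash
mkdir -p pics; cat > h.py <<'E'
import numpy as np, cv2
from scipy.spatial.transform import Rotation as R
from plant import r, viewer
np.set_printoptions(precision=4,suppress=True)
def cam(n): return viewer.snapshot(n)
def att(s):
    a=np.array(s["attitude"]); return R.from_quat(a).as_matrix() if a.size==4 else a.reshape(3,3)
def cloud(s):
    z=s["z_map"]; v,u=np.mgrid[:z.shape[0],:z.shape[1]]
    p=np.stack([(u-s["cx"])/s["fx"]*z,-(v-s["cy"])/s["fy"]*z,-z],-1)
    return p@att(s).T+np.array(s["origin"])
def ray_at(s,uv,h):
    d=att(s)@np.array([(uv[0]-s["cx"])/s["fx"],-(uv[1]-s["cy"])/s["fy"],-1]); o=np.array(s["origin"])
    return o+d*(h-o[2])/d[2]
def save(n,im): cv2.imwrite("pics/"+n,cv2.cvtColor(im,cv2.COLOR_RGB2BGR))
E
python3 - <<'E'
from h import *
st=r.get_state(); print(st)
for n in ["top","scene"]:
    s=cam(n); save(n+"0.png",s["color"]); C=cloud(s); print(n,s["origin"],att(s),s["fx"])
    for l in ["carrier","bundle_mid","bar_rib","pen","stamp"]:
        o=viewer.outline_of(n,l)[:1]
        for d in o:
            P=C[d["pixels"]&(s["z_map"]>0)]; 
            if len(P): print(l,"%.2f"%d["conf"],d["at"],len(P),np.median(P,0),P[:,2].max(), P.min(0),P.max(0))
    for l in ["carrier","bed","foot_far","bundle_mid","bar_rib","bar_end_a","bar_end_b","hook_far","hook_near"]:
        print(l,[(d["conf"],d["at"]) for d in viewer.pinpoint(n,l)[:2]])
E
```

```text
{'clock': 0.0, 'q': array([ 1.1608,  0.69  , -0.1945,  1.5664,  0.1573,  0.9025, -0.2151]), 'qd': array([ 0.0007, -0.0015, -0.0007,  0.0009, -0.002 ,  0.0008, -0.0002]), 'joint_torque': array([  0.0004, -52.7563,  -1.2671, -15.3427,  -0.0527,   0.0066,
         0.0002]), 'tool_pos': array([ 0.268 , -0.5639,  0.2379]), 'eef_rot': array([ 0.9755,  0.2201, -0.0003, -0.0009]), 'contact_force': array([ 0.543 ,  0.4241, -0.7386]), 'moment': array([-0.008 ,  0.0354,  0.0142]), 'opening': 0.9980261022103677}
top [0.3358 0.0276 0.9057] [[-0.003   0.9948 -0.102 ]
 [-0.9994  0.0006  0.036 ]
 [ 0.0359  0.102   0.9941]] 385.2420982244406
carrier 0.92 [234.0, 190.4] 2498 [0.416  0.0551 0.0302] 0.09831525775820138 [ 0.3389  0.0114 -0.0003] [0.4974 0.1003 0.0983]
bundle_mid 0.92 [361.9, 194.1] 680 [ 0.3928 -0.2498  0.0321] 0.037891167973010176 [ 0.3562 -0.2832 -0.0018] [ 0.4313 -0.2229  0.0379]
bar_rib 0.69 [139.7, 195.0] 951 [0.4057 0.262  0.0121] 0.04405453104568635 [ 0.3372  0.232  -0.7516] [0.4782 0.5179 0.0441]
pen 0.53 [191.3, 193.6] 232 [0.4061 0.1454 0.0075] 0.012971898972037321 [ 0.3369  0.1408 -0.7478] [0.4698 0.2359 0.013 ]
stamp 0.74 [319.9, 159.9] 314 [ 0.4802 -0.1455  0.0213] 0.07461063962676329 [ 0.4584 -0.1688 -0.002 ] [ 0.5099 -0.1358  0.0746]
carrier [(0.63, [232.0, 192.2])]
bed [(0.69, [232.5, 187.0])]
foot_far [(0.67, [231.6, 158.4])]
bundle_mid []
bar_rib [(0.95, [141.4, 194.3])]
bar_end_a [(0.77, [134.7, 219.9]), (0.72, [144.2, 164.7])]
bar_end_b [(0.77, [134.7, 219.9]), (0.72, [144.2, 164.7])]Traceback (most recent call last):
  File "<stdin>", line 11, in <module>
ValueError: it knows: bar_end, bar_rib, bed, bundle_mid, carrier, foot_far, pen, stamp
```

```bash
python3 - <<'E'
from h import *
s=cam("top"); C=cloud(s); save("top1.png",cv2.resize(s["color"][120:260,100:420],None,fx=2.5,fy=2.5)); 
def fit(n,m):
    P=C[m][:,:2]; c,wh,a=cv2.minAreaRect((P*1000).astype(np.float32)); print(n,len(P),np.array(c),wh,a)
def om(l): return viewer.outline_of("top",l)[0]["pixels"]&(s["z_map"]>0)
k=np.ones((3,3))
Z=C[...,2]
b=om("bundle_mid"); fit("bundle top",b&(Z>.030)&(Z<.045)); 
m=om("bar_rib"); fit("plate",m&(Z>.009)&(Z<.016)); fit("rib",m&(Z>.035))
c=om("carrier"); fit("deck",c&(Z>.02)&(Z<.04)); fit("all",c&(Z>.02)&(Z<.12));
print("hist",np.histogram(Z[c],bins=np.arange(0,.12,.006)))
for lo,hi in((.06,.085),(.086,.12)):
    for sg in (-1,1):
        mm=c&(Z>lo)&(Z<hi)&((C[...,0]-.416)*sg>0); print(lo,sg,mm.sum(),C[mm].mean(0) if mm.any() else 0, np.median(C[mm],0))
s2=cam("scene"); save("scene1.png",s2["color"]); C2=cloud(s2)
for l in ["carrier","bundle_mid","bar_rib"]:
    for d in viewer.outline_of("scene",l)[:1]:
        P=C2[d["pixels"]&(s2["z_map"]>0)]; print(l,d["at"],np.percentile(P,[2,50,98],axis=0))
        c2,wh,a=cv2.minAreaRect((P[(P[:,2]>.005)&(P[:,2]<.045)][:,:2]*1000).astype(np.float32));print(c2,wh,a)
E
```

```text
bundle top 569 [ 394.2187 -254.2759] (68.82228088378906, 48.65346908569336) 20.36553192138672
plate 625 [407.5251 265.1385] (36.30900192260742, 139.3922882080078) 76.71719360351562
rib 145 [407.7768 265.2577] (14.504243850708008, 49.009239196777344) 76.31352996826172
deck 2161 [414.7769  55.0154] (151.9029998779297, 82.34925079345703) 0.4067191779613495
all 2404 [414.7769  55.0154] (151.9029998779297, 82.34925079345703) 0.4067191779613495
hist (array([   0,   56,  122,    0, 1059, 1063,   40,   14,    1,   10,   25,
        129,    6,    3,   21,   26,    7,    0,    0]), array([0.   , 0.006, 0.012, 0.018, 0.024, 0.03 , 0.036, 0.042, 0.048,
       0.054, 0.06 , 0.066, 0.072, 0.078, 0.084, 0.09 , 0.096, 0.102,
       0.108, 0.114]))
0.06 -1 78 [0.3518 0.0537 0.0687] [0.3516 0.0535 0.0681]
0.06 1 88 [0.4812 0.0566 0.0681] [0.4828 0.0571 0.068 ]
0.086 -1 23 [0.3626 0.0556 0.0925] [0.3636 0.0551 0.0931]
0.086 1 23 [0.4704 0.0564 0.0923] [0.4697 0.0556 0.0923]
carrier [249.2, 224.1] [[0.3394 0.0154 0.0021]
 [0.4094 0.0678 0.0298]
 [0.4877 0.1004 0.082 ]]
(414.052978515625, 56.630184173583984) (153.65611267089844, 90.74603271484375) 0.03624863550066948
bundle_mid [203.6, 285.9] [[0.3391 0.2384 0.0009]
 [0.3963 0.2706 0.0118]
 [0.4725 0.2949 0.0416]]
(407.1274719238281, 265.25323486328125) (36.82282638549805, 141.74456787109375) 76.316162109375
bar_rib [202.5, 284.0] [[ 0.3388  0.2382 -0.0005]
 [ 0.3954  0.2709  0.0117]
 [ 0.4726  0.2953  0.0415]]
(407.12884521484375, 265.2584228515625) (36.84215545654297, 141.75286865234375) 76.2991714477539
```

View pics/top1.png

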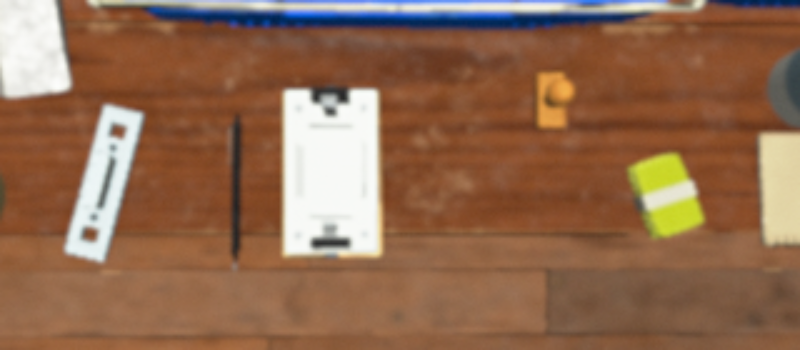

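View pics/scene1.png

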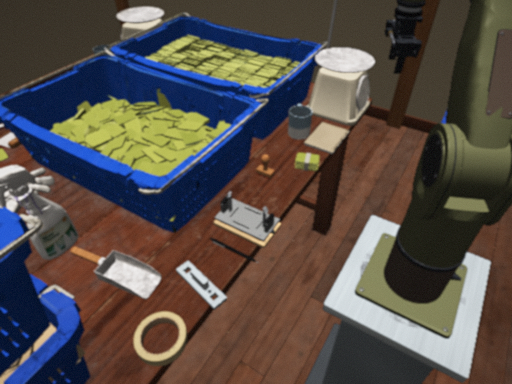

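The top view shows the bar (crop ~105,183), pen (236,190), carrier (331,172), stamp (553,100) and bundle (666,195). The scene view agrees, but the network's "bundle" there was actually the bar, so I'm discarding it. The bundle is at (0.394,-0.254) with its long side at +20°. The carrier is at about (0.4155,0.0555) with yaw near 0, and the bar is at (0.4075,0.265) at -13.5°.

```bash
cat >> h.py <<'E'
def plan(xyz,yaw,frm=None):
    "travel/delta_rot for TCP to xyz, tool pointing down with tool x at yaw (deg)"
    st=r.get_state(); p=np.array(st["tool_pos"]); M=R.from_quat(st["eef_rot"])
    a=np.radians(yaw); c,s=np.cos(a),np.sin(a)
    T=R.from_matrix(np.array([[c,s,0],[s,-c,0],[0,0,-1]]))
    print("clock %.2f"%st["clock"],"F",st["contact_force"],"pos",p,"open %.3f"%st["opening"],"yaw",np.degrees(np.arctan2(*M.as_matrix()[[1,0],[0,0]])))
    print("travel",M.inv().apply(np.array(xyz)-p)/.15,"rot",(M.inv()*T).as_rotvec()/np.pi)
E
python3 -c "
from h import *
plan([.394,-.254,.16],20.4)"
```

```text
clock 1.05 F [-0.2583 -0.4024  0.3107] pos [ 0.2684 -0.5645  0.2388] open 1.000 yaw 25.426736862737013
travel [ 1.6452 -1.5098  0.5249] rot [0.     0.     0.0279]
```

Call:
play_rows(
  commands=[
    {"travel": [0.41, -0.38, 0.05], "delta_rot": [0, 0, 0.014], "gripper": 1},
    {"travel": [0.82, -0.755, 0.1], "delta_rot": [0, 0, 0.028], "gripper": 1},
    {"travel": [0.9, -0.83, 0.15], "delta_rot": [0, 0, 0.028], "gripper": 1},
    {"travel": [1, -0.92, 0.2], "delta_rot": [0, 0, 0.028], "gripper": 1},
  ],
)

```text
clock: 1.55
tool_pos: [0.3464, -0.3713, 0.2087]
eef_rot: [0.984, 0.18, 0.0, -0.001]
contact_force: [0.4, -1.3, 0.1]
opening: 1.002
```

```bash
python3 -c "
from h import *
plan([.394,-.254,.16],20.4)"
```

```text
clock 1.55 F [ 0.391  -1.3489  0.1161] pos [ 0.3464 -0.3713  0.2087] open 1.002 yaw 20.71845705281312
travel [ 0.5734 -0.6188  0.3264] rot [-0.0005 -0.0004  0.0018]
```

Call:
play_rows(
  commands=[
    {"travel": [0.29, -0.31, 0.16], "delta_rot": [0, 0, 0], "gripper": 1},
    {"travel": [0.58, -0.62, 0.33], "delta_rot": [0, 0, 0], "gripper": 1},
    {"travel": [0.58, -0.62, 0.33], "delta_rot": [0, 0, 0], "gripper": 1},
    {"travel": [0.58, -0.62, 0.33], "delta_rot": [0, 0, 0], "gripper": 1},
  ],
)

```text
clock: 2.05
tool_pos: [0.394, -0.2578, 0.1592]
eef_rot: [0.984, 0.178, -0.0, 0.0]
contact_force: [-0.2, -0.2, -1.0]
opening: 1.001
```

```bash
cat >> h.py <<'E'
def wcloud(s):
    z=s["z_map"]; v,u=np.mgrid[:z.shape[0],:z.shape[1]]
    x=(u-s["cx"])/s["fx"]; y=(v-s["cy"])/s["fy"]; t=np.hypot(x,y); k=np.tan(np.minimum(t,1.5))/np.maximum(t,1e-9)
    p=np.stack([x*k*z,-y*k*z,-z],-1); return p@att(s).T+np.array(s["origin"])
def rect(n,P):
    c,wh,a=cv2.minAreaRect((P[:,:2]*1000).astype(np.float32)); print(n,len(P),np.array(c),np.array(wh),"ang %.2f"%a,"z",np.percentile(P[:,2],[5,50,95]))
E
python3 - <<'E'
from h import *
plan([.394,-.254,.010],20.4)
s=cam("wrist"); save("w1.png",s["color"]); C=wcloud(s); print(s["origin"])
for d in viewer.outline_of("wrist","bundle_mid")[:1]:
    P=C[d["pixels"]&(s["z_map"]>0)]; print(d["conf"],d["at"]); rect("b",P[(P[:,2]>.029)&(P[:,2]<.045)])
E
```

```text
clock 2.05 F [-0.2166 -0.2209 -1.0348] pos [ 0.394  -0.2578  0.1592] open 1.001 yaw 20.478102035000255
travel [ 0.009  -0.024   0.9947] rot [0.     0.0001 0.0004]
[ 0.4699 -0.2301  0.3051]
0.59 [250.2, 169.8]
b 3191 [ 395.1465 -255.1755] [69.4195 48.1898] ang 18.87 z [0.031  0.0322 0.0335]
```

View pics/w1.png

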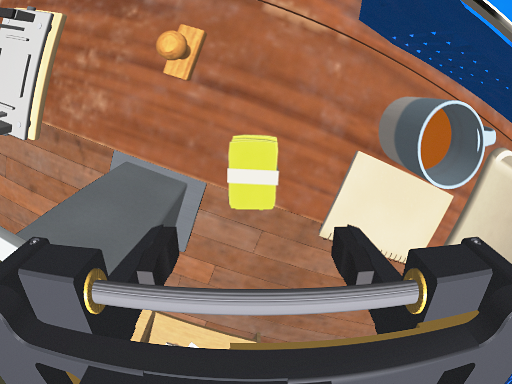

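The bundle sits at (253,172) in the wrist view, midway between the fingers, and its measured position agrees with the top camera. Next: descend and grip.

Call:
play_rows(
  commands=[
    {"travel": [0.013, -0.015, 0.3], "delta_rot": [0, 0, 0.006], "gripper": 1},
    {"travel": [0.013, -0.015, 0.6], "delta_rot": [0, 0, 0.006], "gripper": 1},
    {"travel": [0.013, -0.015, 0.85], "delta_rot": [0, 0, 0.006], "gripper": 1},
    {"travel": [0.013, -0.015, 0.995], "delta_rot": [0, 0, 0.006], "gripper": 1},
    {"travel": [0.013, -0.015, 0.995], "delta_rot": [0, 0, 0.006], "gripper": 1},
    {"travel": [0.013, -0.015, 0.995], "delta_rot": [0, 0, 0.006], "gripper": -1},
    {"travel": [0.013, -0.015, 0.995], "delta_rot": [0, 0, 0.006], "gripper": -1},
    {"travel": [0.013, -0.015, 0.995], "delta_rot": [0, 0, 0.006], "gripper": -1},
    {"travel": [0.013, -0.015, 0.995], "delta_rot": [0, 0, 0.006], "gripper": -1},
    {"travel": [0.013, -0.015, 0.995], "delta_rot": [0, 0, 0.006], "gripper": -1},
  ],
  force=20,
)

```text
clock: 3.4
tool_pos: [0.3949, -0.2552, 0.0102]
eef_rot: [0.986, 0.168, 0.0, 0.0]
contact_force: [-0.6, -0.7, 1.6]
opening: 0.516
```

Call:
play_rows(
  commands=[
    {"travel": [0, 0, 0], "delta_rot": [0, 0, 0], "gripper": -1},
    {"travel": [0, 0, 0], "delta_rot": [0, 0, 0], "gripper": -1},
    {"travel": [0, 0, -0.2], "delta_rot": [0, 0, 0], "gripper": -1},
    {"travel": [0, 0, -0.5], "delta_rot": [0, 0, 0], "gripper": -1},
    {"travel": [0, 0, -0.8], "delta_rot": [0, 0, 0], "gripper": -1},
    {"travel": [0, 0, -1], "delta_rot": [0, 0, 0], "gripper": -1},
    {"travel": [0, 0, -1], "delta_rot": [0, 0, 0], "gripper": -1},
  ],
)

```text
clock: 4.28
tool_pos: [0.3957, -0.2557, 0.1615]
eef_rot: [0.986, 0.168, 0.002, 0.001]
contact_force: [-0.2, -0.4, -1.8]
opening: 0.511
```

```bash
python3 -c "
from h import *
plan([.4155,.0555,.16],1.0)
M=R.from_quat(r.get_state()['eef_rot']).as_matrix(); print(r.get_state()['q'])"
```

```text
clock 4.28 F [-0.1768 -0.3639 -1.7969] pos [ 0.3957 -0.2557  0.1615] open 0.511 yaw 19.28804020859675
travel [ 0.8099 -1.9146  0.0066] rot [ 0.0007 -0.001   0.1016]
[ 0.582   0.6267 -0.1667  2.1     0.2367  0.4282 -1.0032]
```

Call:
play_rows(
  commands=[
    {"travel": [0.2, -0.48, 0], "delta_rot": [0, 0, 0.025], "gripper": -1},
    {"travel": [0.4, -0.96, 0], "delta_rot": [0, 0, 0.05], "gripper": -1},
  ],
)

```text
clock: 4.53
tool_pos: [0.4015, -0.1296, 0.1587]
eef_rot: [0.996, 0.087, -0.001, -0.0]
contact_force: [0.8, 0.9, -1.7]
opening: 0.514
```

```bash
python3 -c "
from h import *
plan([.4155,.0555,.16],1.0)"
```

```text
clock 4.53 F [ 0.8444  0.9479 -1.7184] pos [ 0.4015 -0.1296  0.1587] open 0.514 yaw 9.976057673630653
travel [ 0.3058 -1.1994 -0.0086] rot [-0.0001  0.0004  0.0499]
```

Call:
play_rows(
  commands=[
    {"travel": [0.1, -0.35, 0], "delta_rot": [0, 0, 0.025], "gripper": -1},
    {"travel": [0.2, -0.7, 0], "delta_rot": [0, 0, 0.05], "gripper": -1},
    {"travel": [0.3, -1, 0], "delta_rot": [0, 0, 0.05], "gripper": -1},
    {"travel": [0.3, -1, 0], "delta_rot": [0, 0, 0.05], "gripper": -1},
    {"travel": [0.3, -1, 0], "delta_rot": [0, 0, 0.05], "gripper": -1},
  ],
)

```text
clock: 5.15
tool_pos: [0.4185, 0.0247, 0.159]
eef_rot: [1.0, 0.012, -0.001, 0.001]
contact_force: [-0.2, -0.4, -1.8]
opening: 0.514
```

```bash
python3 - <<'E'
from h import *
plan([.4155,.0555,.16],1.0)
s=cam("wrist"); save("w2.png",s["color"]); C=wcloud(s); print(s["origin"])
for d in viewer.outline_of("wrist","carrier")[:1]:
    m=d["pixels"]&(s["z_map"]>0); P=C[m]; print(d["conf"],d["at"],np.histogram(P[:,2],bins=np.arange(0,.12,.006)))
    rect("deck",P[(P[:,2]>.024)&(P[:,2]<.038)]);rect("plinth",P[(P[:,2]>.008)&(P[:,2]<.038)])
    for lo,hi in ((.06,.085),(.088,.12)):
        for sg in (-1,1): 
            Q=P[(P[:,2]>lo)&(P[:,2]<hi)&((P[:,0]-.4155)*sg>0)]
            if len(Q)>3: rect("%g %d"%(lo,sg),Q)
for d in viewer.outline_of("wrist","bundle_mid")[:1]:
    P=C[d["pixels"]&(s["z_map"]>0)]; print(d["conf"],d["at"]); print(np.percentile(P,[3,50,97],axis=0)); rect("b",P[P[:,2]>.14])
for l in ("bed","carrier","foot_far"): 
    for d in viewer.pinpoint("wrist",l)[:1]: u,v=map(int,d["at"]); print(l,d["conf"],u,v,C[v,u])
E
```

```text
clock 5.15 F [-0.187  -0.3747 -1.7815] pos [0.4185 0.0247 0.159 ] open 0.514 yaw 1.3237960889181253
travel [-0.0152 -0.2058 -0.0069] rot [0.0004 0.0008 0.0018]
[0.4998 0.0262 0.3047]
0.63 [212.2, 145.4] (array([  32,   97,  346,    7, 3840, 3217,  138,   18,   39,   11,   37,
        533,    5,   16,   97,  161,    8,    0,    0]), array([0.   , 0.006, 0.012, 0.018, 0.024, 0.03 , 0.036, 0.042, 0.048,
       0.054, 0.06 , 0.066, 0.072, 0.078, 0.084, 0.09 , 0.096, 0.102,
       0.108, 0.114]))
deck 7192 [429.0333  55.1783] [135.854   84.1137] ang 0.31 z [0.0287 0.0299 0.0336]
plinth 7638 [429.5298  53.523 ] [135.0922  88.796 ] ang 1.53 z [0.0141 0.0299 0.0327]
0.06 1 606 [478.1355  55.3022] [21.0433 35.627 ] ang 0.03 z [0.0651 0.068  0.0804]
0.088 1 199 [471.4926  55.4273] [ 8.1868 12.5486] ang 0.78 z [0.0887 0.0938 0.0958]
0.64 [255.3, 229.6]
[[0.4057 0.0037 0.1527]
 [0.4362 0.0248 0.1809]
 [0.4544 0.0456 0.1824]]
b 10273 [429.2512  24.3748] [53.3846 47.2341] ang 1.90 z [0.1622 0.1809 0.1822]
bed 0.73 224 178 [0.4534 0.0417 0.1511]
carrier 0.75 222 174 [0.4205 0.0558 0.0292]
foot_far 0.72 65 121 [0.4758 0.2425 0.0085]
```

View pics/w2.png

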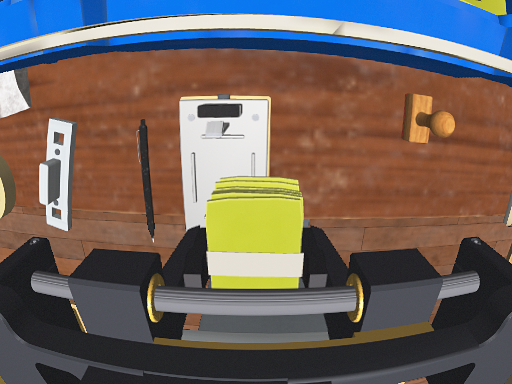

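The wrist view shows the bundle square in the jaws, its far edge at row ~180, and the carrier behind it with the far hook at (215,128). The estimates put the carrier at about (0.4165, 0.0555) with yaw 0.3°. Moving over it and going down to just above the lips.

Call:
play_rows(
  commands=[
    {"travel": [-0.011, -0.1, 0], "delta_rot": [0, 0, 0.0056], "gripper": -1},
    {"travel": [-0.011, -0.206, 0], "delta_rot": [0, 0, 0.0056], "gripper": -1},
    {"travel": [-0.011, -0.206, 0.2], "delta_rot": [0, 0, 0.0056], "gripper": -1},
    {"travel": [-0.011, -0.206, 0.4], "delta_rot": [0, 0, 0.0056], "gripper": -1},
    {"travel": [-0.011, -0.206, 0.6], "delta_rot": [0, 0, 0.0056], "gripper": -1},
    {"travel": [-0.011, -0.206, 0.7], "delta_rot": [0, 0, 0.0056], "gripper": -1},
    {"travel": [-0.011, -0.206, 0.7], "delta_rot": [0, 0, 0.0056], "gripper": -1},
  ],
)

```text
clock: 6.32
tool_pos: [0.4232, 0.0566, 0.0587]
eef_rot: [1.0, 0.002, -0.003, 0.0]
contact_force: [0.2, 1.0, -1.8]
opening: 0.515
```

```bash
python3 - <<'E'
from h import *
plan([.4162,.0555,.042],.3)
s=cam("wrist"); save("w3.png",cv2.resize(s["color"][60:300,130:400],None,fx=2.5,fy=2.5)); C=wcloud(s)
for d in viewer.outline_of("wrist","carrier")[:1]:
    m=d["pixels"]&(s["z_map"]>0); P=C[m]
    for lo,hi in ((.064,.073),(.088,.12)):
        Q=P[(P[:,2]>lo)&(P[:,2]<hi)&(P[:,0]>.4155)]
        if len(Q)>3: rect("%g"%lo,Q)
for d in viewer.outline_of("wrist","bundle_mid")[:1]:
    P=C[d["pixels"]&(s["z_map"]>0)]; Q=P[(P[:,2]>.067)&(P[:,2]<.095)];rect("b",Q)
    A=np.c_[Q[:,:2],np.ones(len(Q))]; print(np.linalg.lstsq(A,Q[:,2],rcond=None)[0])
E
```

```text
clock 6.33 F [ 0.1755  0.9857 -1.7602] pos [0.4232 0.0566 0.0587] open 0.515 yaw 0.24663740547533775
travel [-0.0457  0.0072  0.1114] rot [ 0.0002  0.0019 -0.0003]
0.064 1602 [472.8584  54.1115] [43.4302 33.6262] ang 87.75 z [0.0667 0.068  0.0691]
0.088 716 [471.8323  55.5129] [12.0169  9.3968] ang 89.76 z [0.0885 0.0933 0.0958]
b 9272 [436.88    56.4241] [60.1787 47.3945] ang 1.12 z [0.0764 0.0806 0.0819]
[-0.0606  0.0031  0.1065]
```

View pics/w3.png

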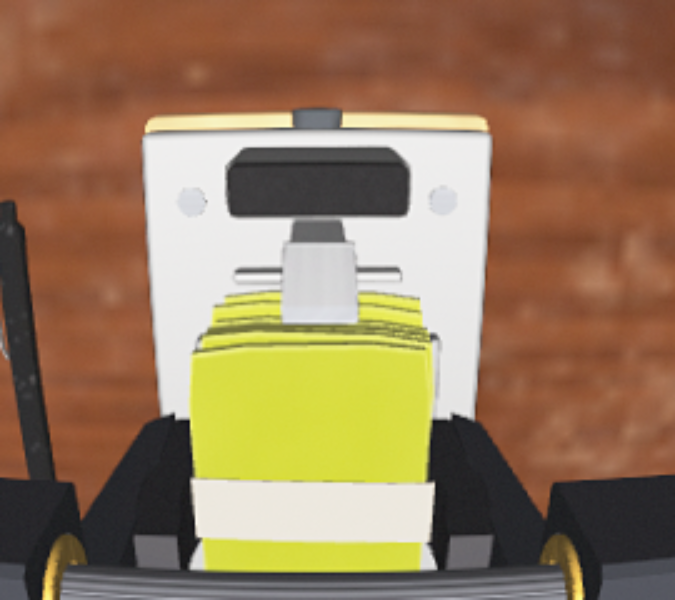

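The far end of the bundle (crop ~310,330) now looks close to the far hook, and the TCP is 7 mm too far in +x. Checking for a joint limit.

```bash
python3 - <<'E'
from h import *
plan([.4162,.0555,.042],.3); print(r.get_state()["q"], r.get_state()["qd"])
E
```

```text
clock 6.47 F [-1.0784 -0.0627 -1.2612] pos [0.4226 0.0566 0.0595] open 0.515 yaw 0.27496844529085523
travel [-0.0424  0.0072  0.1172] rot [ 0.0002  0.0018 -0.0001]
[-0.2408  0.8227 -0.0002  2.2817 -0.0125  0.0429 -1.7944] [-0.0008 -0.0043  0.0014  0.0088 -0.0113  0.0034  0.008 ]
```

Joint 6 is at its lower stop (0.043), so pointing straight down isn't reachable at this radius and height. A tilt of about 2° towards the base frees it. It's small enough that the bundle settles flat on release, and the bar goes on higher up so it isn't affected.

Call:
play_rows(
  commands=[
    {"travel": [0, 0, 0], "delta_rot": [0, -0.006, 0], "gripper": -1},
    {"travel": [0, 0, 0], "delta_rot": [0, -0.012, 0], "gripper": -1},
    {"travel": [0, 0, 0], "delta_rot": [0, -0.012, 0], "gripper": -1},
    {"travel": [0, 0, 0], "delta_rot": [0, -0.012, 0], "gripper": -1},
  ],
)

```text
clock: 6.98
tool_pos: [0.4214, 0.0567, 0.0592]
eef_rot: [1.0, 0.003, -0.023, 0.001]
contact_force: [0.1, 1.1, -0.8]
opening: 0.517
```

```bash
python3 - <<'E'
from h import *
plan([.4162,.0555,.042],.3); print(r.get_state()["q"])
s=cam("wrist");C=wcloud(s)
Z=C[...,2]; m=(abs(C[...,1]-.056)<.02)&(abs(C[...,0]-.43)<.035)&(Z>.05)&(Z<.1)
for x in np.arange(.40,.465,.005):
    k=m&(abs(C[...,0]-x)<.0025)
    if k.sum()>20: print("%.3f"%x,k.sum(),np.percentile(Z[k],[10,50,90]))
E
```

```text
clock 6.97 F [ 0.1342  1.0707 -0.7813] pos [0.4214 0.0567 0.0592] open 0.517 yaw 0.2936258560830237
travel [-0.0297  0.0075  0.1159] rot [ 0.0003  0.0146 -0.    ]
[-0.2281  0.8253 -0.0112  2.2472 -0.0107  0.1139 -1.7909]
0.405 67 [0.081  0.0816 0.082 ]
0.410 581 [0.081  0.0817 0.0823]
0.415 544 [0.081  0.0817 0.0825]
0.420 686 [0.0813 0.082  0.0827]
0.425 692 [0.0811 0.0818 0.0825]
0.430 819 [0.0801 0.081  0.0821]
0.435 754 [0.0798 0.0806 0.0813]
0.440 819 [0.0795 0.0803 0.0811]
0.445 848 [0.0793 0.0801 0.0808]
0.450 882 [0.079  0.0797 0.0805]
0.455 1778 [0.061  0.0779 0.08  ]
0.460 346 [0.0599 0.0736 0.0761]
```

Call:
play_rows(
  commands=[
    {"travel": [-0.032, 0.007, 0], "delta_rot": [0, 0, 0], "gripper": -1},
    {"travel": [-0.032, 0.007, 0.03], "delta_rot": [0, 0, 0], "gripper": -1},
    {"travel": [-0.032, 0.007, 0.06], "delta_rot": [0, 0, 0], "gripper": -1},
    {"travel": [-0.032, 0.007, 0.06], "delta_rot": [0, 0, 0], "gripper": -1},
  ],
)

```text
clock: 7.52
tool_pos: [0.416, 0.0556, 0.0499]
eef_rot: [1.0, 0.003, -0.023, 0.001]
contact_force: [-0.1, -0.4, -2.0]
opening: 0.517
```

```bash
python3 - <<'E'
from h import *
plan([.4162,.0556,.042],.3); print(r.get_state()["q"])
s=cam("wrist"); save("w4.png",cv2.resize(s["color"][80:240,180:340],None,fx=3.5,fy=3.5)); C=wcloud(s);Z=C[...,2]
m=(abs(C[...,1]-.056)<.02)&(C[...,0]>.43)&(C[...,0]<.47)&(Z>.065)&(Z<.08); rect("b",C[m])
E
```

```text
clock 7.53 F [-0.1078 -0.3596 -1.9893] pos [0.416  0.0556 0.0499] open 0.517 yaw 0.30175664868088853
travel [ 0.0037 -0.0001  0.0525] rot [0.0004 0.0148 0.    ]
[-0.2283  0.8459 -0.0116  2.2645 -0.0096  0.0769 -1.7922]
b 4188 [441.6795  55.995 ] [39.9819 23.3421] ang 89.95 z [0.0664 0.0706 0.0717]
```

View pics/w4.png

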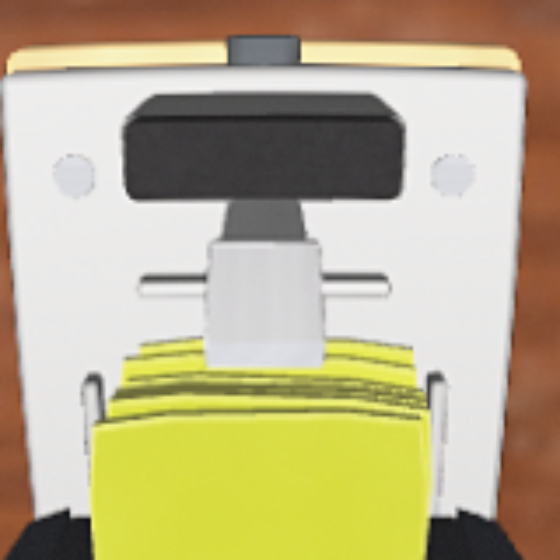

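In the crop the bundle lies evenly between the side lips (95 and 437). The gap to the far lip (row 287) looks wide, so I'm measuring that before lowering.

```bash
python3 - <<'E'
from h import *
s=cam("wrist");C=wcloud(s)
for u in (226,222,282): 
    print(u); 
    for v in range(156,188,2): print(v,C[v,u],s["color"][v,u])
E
```

```text
226
156 [0.4606 0.0715 0.031 ] [236 236 235]
158 [0.46   0.0713 0.033 ] [157 158 157]
160 [0.4595 0.0712 0.0351] [126 125 125]
162 [0.4585 0.0712 0.0356] [243 242 242]
164 [0.4572 0.0712 0.0352] [215 215 214]
166 [0.4545 0.0717 0.0303] [234 233 233]
168 [0.4532 0.0718 0.0298] [233 233 232]
170 [0.4518 0.0719 0.0292] [233 232 231]
172 [0.451  0.0718 0.0306] [233 232 232]
174 [0.4493 0.072  0.0291] [232 231 231]
176 [0.4484 0.0719 0.03  ] [237 235 237]
178 [0.4513 0.0708 0.0418] [197 199  95]
180 [0.45   0.0709 0.0412] [208 209  86]
182 [0.4528 0.0698 0.0521] [231 231 123]
184 [0.4512 0.07   0.0507] [230 232  84]
186 [0.4508 0.0698 0.0526] [211 214  79]
222
156 [0.4603 0.0739 0.0298] [236 235 234]
158 [0.4591 0.074  0.0295] [161 161 159]
160 [0.4594 0.0734 0.0349] [121 121 121]
162 [0.4585 0.0733 0.0359] [243 242 241]
164 [0.4572 0.0734 0.0354] [208 206 206]
166 [0.4544 0.0741 0.0298] [235 234 233]
168 [0.453  0.0742 0.0291] [234 232 232]
170 [0.4521 0.0741 0.0302] [233 232 231]
172 [0.4507 0.0742 0.0295] [233 232 232]
174 [0.4497 0.0742 0.0303] [233 232 232]
176 [0.4483 0.0743 0.0296]
[... 179 characters left out ...]
186 [0.4503 0.072  0.0512] [235 237  86]
282
156 [0.4605 0.04   0.0302] [237 236 236]
158 [0.46   0.0402 0.0327] [121 120 121]
160 [0.4597 0.0405 0.0357] [166 166 166]
162 [0.4586 0.0404 0.0356] [244 243 242]
164 [0.4573 0.0403 0.0351] [201 200 199]
166 [0.4545 0.0398 0.0297] [234 234 233]
168 [0.4532 0.0397 0.0296] [233 233 232]
170 [0.4521 0.0397 0.0298] [233 232 232]
172 [0.4505 0.0395 0.0286] [233 232 231]
174 [0.4498 0.0397 0.0303] [233 232 232]
176 [0.4487 0.0396 0.0304] [221 220 216]
178 [0.4513 0.0407 0.0414] [229 231 114]
180 [0.4506 0.0408 0.0427] [233 235  86]
182 [0.4525 0.0416 0.0512] [165 166  77]
184 [0.4518 0.0416 0.0521] [238 239 113]
186 [0.4509 0.0417 0.0526] [233 235  87]
```

Call:
play_rows(
  commands=[
    {"travel": [0.015, -0.005, 0.01], "delta_rot": [0, 0, 0], "gripper": -1},
    {"travel": [0.015, -0.005, 0.03], "delta_rot": [0, 0, 0], "gripper": -1},
    {"travel": [0.015, -0.005, 0.05], "delta_rot": [0, 0, 0], "gripper": -1},
    {"travel": [0.015, -0.005, 0.05], "delta_rot": [0, 0, 0], "gripper": -1},
    {"travel": [0.015, -0.005, 0.05], "delta_rot": [0, 0, 0], "gripper": -1},
  ],
)

```text
clock: 8.25
tool_pos: [0.418, 0.0563, 0.0427]
eef_rot: [1.0, 0.003, -0.023, 0.001]
contact_force: [0.3, -0.7, -2.0]
opening: 0.515
```

Call:
play_rows(
  commands=[
    {"travel": [0, 0, 0.01], "delta_rot": [0, 0, 0], "gripper": -1},
    {"travel": [0, 0, 0.01], "delta_rot": [0, 0, 0], "gripper": -1},
    {"travel": [0, 0, 0.01], "delta_rot": [0, 0, 0], "gripper": 0.3},
    {"travel": [0, 0, 0.01], "delta_rot": [0, 0, 0], "gripper": 0.3},
    {"travel": [0, 0, 0.01], "delta_rot": [0, 0, 0], "gripper": 0.3},
    {"travel": [0, 0, 0.01], "delta_rot": [0, 0, 0], "gripper": 0.3},
    {"travel": [0, 0, -0.2], "delta_rot": [0, 0, 0], "gripper": 0.5},
    {"travel": [0, 0, -0.5], "delta_rot": [0, 0.014, 0], "gripper": 0.5},
    {"travel": [0, 0, -0.8], "delta_rot": [0, 0.0146, 0], "gripper": 0.5},
    {"travel": [0, 0, -0.8], "delta_rot": [0, 0.0146, 0], "gripper": 0.5},
  ],
)

```text
clock: 9.5
tool_pos: [0.4253, 0.0568, 0.1651]
eef_rot: [1.0, 0.002, 0.003, -0.0]
contact_force: [-0.5, 0.6, 0.1]
opening: 0.751
```

```bash
python3 - <<'E'
from h import *
plan([.4075,.265,.16],-13.5)
s=cam("wrist"); save("w5.png",s["color"]); C=wcloud(s);Z=C[...,2]
for d in viewer.outline_of("wrist","bundle_mid")[:1]:
    P=C[d["pixels"]&(s["z_map"]>0)]; Q=P[(P[:,2]>.058)&(P[:,2]<.07)];rect("b",Q); 
    A=np.c_[Q[:,:2],np.ones(len(Q))]; print(np.linalg.lstsq(A,Q[:,2],rcond=None)[0])
for d in viewer.outline_of("wrist","carrier")[:1]:
    P=C[d["pixels"]&(s["z_map"]>0)]
    for sg in (-1,1):
        for lo,hi in ((.064,.073),(.088,.1)):
            Q=P[(P[:,2]>lo)&(P[:,2]<hi)&((P[:,0]-.417)*sg>.040)]
            if len(Q)>3: rect("%g %d"%(lo,sg),Q)
E
```

```text
clock 9.50 F [-0.5127  0.5528  0.0724] pos [0.4253 0.0568 0.1651] open 0.751 yaw 0.28360051502004363
travel [-0.1121 -1.3888  0.0337] rot [-0.0003 -0.002   0.0766]
b 3750 [418.8228  56.216 ] [69.9027 48.0866] ang 0.38 z [0.0609 0.0622 0.0634]
[-0.0069 -0.0014  0.0651]
0.064 -1 250 [358.4987  53.9258] [32.6541 21.0041] ang 89.94 z [0.0647 0.068  0.0711]
0.088 -1 56 [367.2387  54.6768] [ 3.0332 11.1318] ang 0.95 z [0.0931 0.0949 0.0962]
0.064 1 483 [483.4244  55.1998] [ 9.4345 33.7966] ang 0.39 z [0.0667 0.068  0.0692]
0.088 1 203 [471.2556  55.6095] [11.9625  9.0572] ang 89.76 z [0.0887 0.0937 0.0963]
```

View pics/w5.png

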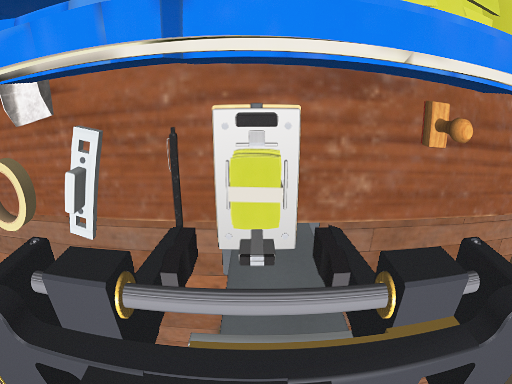

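The bundle lies flat in the bed (top slope under 0.01), seen at (256,188) between the hooks. Next is the bar, at (83,185).

Call:
play_rows(
  commands=[
    {"travel": [-0.03, -0.35, 0], "delta_rot": [0, 0, 0.02], "gripper": 0.3},
    {"travel": [-0.06, -0.7, 0], "delta_rot": [0, 0, 0.04], "gripper": 0},
    {"travel": [-0.08, -1, 0], "delta_rot": [0, 0, 0.06], "gripper": -0.3},
    {"travel": [-0.08, -1, 0], "delta_rot": [0, 0, 0.0766], "gripper": -0.3},
    {"travel": [-0.08, -1, 0], "delta_rot": [0, 0, 0.0766], "gripper": -0.3},
  ],
)

```text
clock: 10.28
tool_pos: [0.4101, 0.2053, 0.1613]
eef_rot: [0.993, -0.117, -0.001, 0.002]
contact_force: [1.0, -0.2, -0.3]
opening: 0.352
```

```bash
python3 - <<'E'
from h import *
plan([.4075,.265,.12],-13.5)
s=cam("wrist"); C=wcloud(s);Z=C[...,2]
for d in viewer.outline_of("wrist","bar_rib")[:1]:
    P=C[d["pixels"]&(s["z_map"]>0)]; print(d["conf"],d["at"]); rect("plate",P[(P[:,2]>.008)&(P[:,2]<.015)]); rect("rib",P[(P[:,2]>.036)&(P[:,2]<.046)])
E
```

```text
clock 10.28 F [ 1.0005 -0.2369 -0.3027] pos [0.4101 0.2053 0.1613] open 0.352 yaw -13.48857254126314
travel [-0.1091 -0.3845  0.274 ] rot [0.0013 0.0004 0.0001]
0.93 [198.4, 175.3]
plate 2644 [409.3039 264.2903] [ 36.8138 139.068 ] ang 76.12 z [0.0106 0.0119 0.0132]
rib 678 [408.9263 264.364 ] [14.031  49.1877] ang 76.19 z [0.038  0.0405 0.0418]
```

Call:
play_rows(
  commands=[
    {"travel": [-0.1, -0.2, 0], "delta_rot": [0.001, 0, 0.0017], "gripper": -0.3},
    {"travel": [-0.1, -0.385, 0.2], "delta_rot": [0.001, 0, 0.0017], "gripper": -0.3},
    {"travel": [-0.1, -0.385, 0.5], "delta_rot": [0.001, 0, 0.0017], "gripper": -0.3},
    {"travel": [-0.1, -0.385, 0.7], "delta_rot": [0.001, 0, 0.0017], "gripper": -0.3},
    {"travel": [-0.1, -0.385, 0.7], "delta_rot": [0.001, 0, 0.0017], "gripper": -0.3},
  ],
)

```text
clock: 11.0
tool_pos: [0.4089, 0.2637, 0.0558]
eef_rot: [0.993, -0.121, -0.001, 0.001]
contact_force: [0.3, -0.2, 0.4]
opening: 0.346
```

```bash
python3 - <<'E'
from h import *
plan([.4088,.2646,.0145],-13.8)
E
```

```text
clock 11.00 F [ 0.2717 -0.2453  0.3783] pos [0.4089 0.2637 0.0558] open 0.346 yaw -13.912005339881803
travel [-0.0014 -0.0062  0.2753] rot [ 0.0006  0.0009 -0.0006]
```

Call:
play_rows(
  commands=[
    {"travel": [-0.001, -0.006, 0.14], "delta_rot": [0.0006, 0.0009, 0], "gripper": -0.3},
    {"travel": [-0.001, -0.006, 0.275], "delta_rot": [0.0006, 0.0009, 0], "gripper": -0.3},
    {"travel": [-0.001, -0.006, 0.275], "delta_rot": [0.0006, 0.0009, 0], "gripper": -0.3},
    {"travel": [-0.001, -0.006, 0.275], "delta_rot": [0.0006, 0.0009, 0], "gripper": -1},
    {"travel": [-0.001, -0.006, 0.275], "delta_rot": [0.0006, 0.0009, 0], "gripper": -1},
    {"travel": [-0.001, -0.006, 0.275], "delta_rot": [0.0006, 0.0009, 0], "gripper": -1},
    {"travel": [-0.001, -0.006, 0.275], "delta_rot": [0.0006, 0.0009, 0], "gripper": -1},
  ],
  force=45,
)

```text
clock: 11.88
tool_pos: [0.4103, 0.2669, 0.0173]
eef_rot: [0.993, -0.12, 0.002, -0.002]
contact_force: [-0.3, -0.7, 7.0]
opening: 0.153
```

Call:
play_rows(
  commands=[
    {"travel": [0, 0, -0.1], "delta_rot": [0, 0, 0], "gripper": -1},
    {"travel": [0, 0, -0.4], "delta_rot": [0, 0, 0], "gripper": -1},
    {"travel": [0, 0, -0.75], "delta_rot": [0, 0, 0], "gripper": -1},
    {"travel": [0, 0, -1], "delta_rot": [0, 0, 0], "gripper": -1},
    {"travel": [0, 0, -1], "delta_rot": [0, 0, 0], "gripper": -1},
  ],
)

```text
clock: 12.5
tool_pos: [0.4105, 0.2675, 0.1694]
eef_rot: [0.993, -0.12, 0.004, -0.004]
contact_force: [0.7, 0.1, -1.4]
opening: 0.157
```

```bash
python3 - <<'E'
from h import *
plan([.4172,.0555,.165],.3)
E
```

```text
clock 12.50 F [ 0.6741  0.0953 -1.4153] pos [0.4105 0.2675 0.1694] open 0.157 yaw -13.787109622166104
travel [0.3801 1.3624 0.0195] rot [-0.0026 -0.0026 -0.0783]
```

Call:
play_rows(
  commands=[
    {"travel": [0.1, 0.35, 0], "delta_rot": [-0.0026, -0.0026, -0.03], "gripper": -1},
    {"travel": [0.2, 0.7, 0], "delta_rot": [-0.0026, -0.0026, -0.06], "gripper": -1},
    {"travel": [0.28, 1, 0], "delta_rot": [-0.0026, -0.0026, -0.0783], "gripper": -1},
    {"travel": [0.28, 1, 0], "delta_rot": [-0.0026, -0.0026, -0.0783], "gripper": -1},
    {"travel": [0.28, 1, 0], "delta_rot": [-0.0026, -0.0026, -0.0783], "gripper": -1},
  ],
)

```text
clock: 13.12
tool_pos: [0.4141, 0.1115, 0.1653]
eef_rot: [1.0, 0.003, -0.003, 0.002]
contact_force: [-0.1, -0.2, -1.6]
opening: 0.152
```

```bash
python3 - <<'E'
from h import *
plan([.4172,.0555,.145],.3);print(r.get_state()["q"])
E
```

```text
clock 13.12 F [-0.1456 -0.1518 -1.645 ] pos [0.4141 0.1115 0.1653] open 0.152 yaw 0.3040781740127627
travel [0.0197 0.3729 0.1366] rot [0.0011 0.0018 0.    ]
[-0.3983  0.5885  0.0416  2.2116 -0.0642  0.3491 -1.8686]
```

Call:
play_rows(
  commands=[
    {"travel": [0.02, 0.2, 0], "delta_rot": [0.0011, 0.0018, 0], "gripper": -1},
    {"travel": [0.02, 0.373, 0.06], "delta_rot": [0.0011, 0.0018, 0], "gripper": -1},
    {"travel": [0.02, 0.373, 0.13], "delta_rot": [0.0011, 0.0018, 0], "gripper": -1},
    {"travel": [0.02, 0.373, 0.13], "delta_rot": [0.0011, 0.0018, 0], "gripper": -1},
    {"travel": [0.02, 0.373, 0.13], "delta_rot": [0.0011, 0.0018, 0], "gripper": -1},
  ],
)

```text
clock: 13.75
tool_pos: [0.4176, 0.0565, 0.1463]
eef_rot: [1.0, 0.004, 0.0, -0.0]
contact_force: [-0.2, 0.6, -0.0]
opening: 0.151
```

```bash
python3 - <<'E'
from h import *
plan([.4172,.0555,.105],.3)
s=cam("wrist"); save("w6.png",cv2.resize(s["color"][60:300,116:396],None,fx=2.5,fy=2.5)); C=wcloud(s);Z=C[...,2]
for d in viewer.outline_of("wrist","bar_rib")[:1]:
    P=C[d["pixels"]&(s["z_map"]>0)]; print(d["conf"],d["at"],np.percentile(P,[1,50,99],axis=0)); 
    Q=P[(P[:,2]>.125)&(P[:,2]<.155)]; rect("plate",Q)
    A=np.c_[Q[:,:2],np.ones(len(Q))]; print(np.linalg.lstsq(A,Q[:,2],rcond=None)[0])
for d in viewer.outline_of("wrist","carrier")[:1]:
    P=C[d["pixels"]&(s["z_map"]>0)]
    for lo,hi in ((.064,.073),(.088,.1)):
        Q=P[(P[:,2]>lo)&(P[:,2]<hi)&(P[:,0]>.45)]
        if len(Q)>3: rect("%g"%lo,Q)
E
```

```text
clock 13.75 F [-0.1916  0.5775 -0.0434] pos [0.4176 0.0565 0.1463] open 0.151 yaw 0.4643333401861353
travel [-0.0029  0.0069  0.2755] rot [-0.0001 -0.0002  0.0009]
0.61 [255.2, 195.9] [[0.3485 0.0387 0.1304]
 [0.4459 0.0562 0.1411]
 [0.4859 0.0739 0.1706]]
plate 7047 [416.0405  56.3471] [140.3205  36.2535] ang 0.13 z [0.1395 0.1408 0.1424]
[-0.0096 -0.0049  0.1455]
0.064 487 [485.0014  55.2607] [ 7.6761 34.046 ] ang 0.45 z [0.0666 0.0679 0.0692]
```

View pics/w6.png

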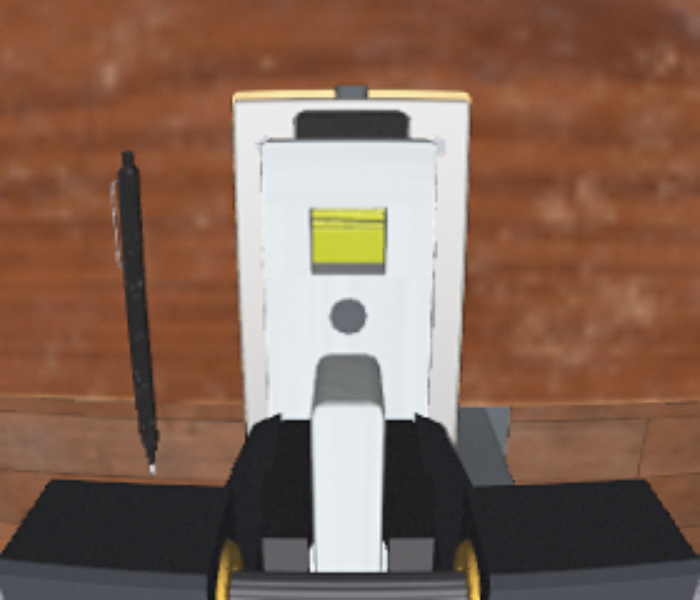

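The bar is level and square over the carrier in the wrist view, with the yellow tiles showing through the far window (348,240). It needs about +1.2 mm in x and -1 mm in y. Moving down to just above the hooks.

Call:
play_rows(
  commands=[
    {"travel": [0.008, 0.007, 0.08], "delta_rot": [0, 0, 0.0009], "gripper": -1},
    {"travel": [0.008, 0.007, 0.16], "delta_rot": [0, 0, 0.0009], "gripper": -1},
    {"travel": [0.008, 0.007, 0.225], "delta_rot": [0, 0, 0.0009], "gripper": -1},
    {"travel": [0.008, 0.007, 0.225], "delta_rot": [0, 0, 0.0009], "gripper": -1},
    {"travel": [0.008, 0.007, 0.225], "delta_rot": [0, 0, 0.0009], "gripper": -1},
  ],
)

```text
clock: 14.52
tool_pos: [0.4186, 0.0537, 0.1126]
eef_rot: [1.0, 0.001, 0.0, 0.0]
contact_force: [0.3, 0.5, -1.5]
opening: 0.155
```

```bash
python3 - <<'E'
from h import *
plan([.4188,.0555,.105],.3);print(r.get_state()["q"])
s=cam("wrist"); save("w7.png",cv2.resize(s["color"][80:240,176:336],None,fx=3.5,fy=3.5)); C=wcloud(s);Z=C[...,2]
m=(abs(C[...,1]-.0555)<.03)&(C[...,0]<.5)
P=C[m&(Z>.100)&(Z<.112)]; rect("plate",P); P=C[m&(Z>.062)&(Z<.073)&(C[...,0]>.46)]; rect("seat",P)
P=C[(abs(C[...,1]-.0555)<.05)&(Z>.026)&(Z<.033)&(C[...,0]>.43)&(C[...,0]<.51)]; rect("deck",P)
E
```

```text
clock 14.53 F [ 0.2677  0.4661 -1.4633] pos [0.4186 0.0537 0.1126] open 0.155 yaw 0.13095908887811802
travel [ 0.0013 -0.012   0.0504] rot [ 0.0002 -0.0001 -0.0009]
[-0.2435  0.6982  0.0096  2.2767 -0.0333  0.1667 -1.7718]
plate 6790 [416.9286  53.4124] [ 36.3895 140.4574] ang 89.97 z [0.1058 0.1071 0.1082]
seat 370 [486.7301  55.7024] [ 3.9956 34.5039] ang 0.16 z [0.0665 0.0679 0.069 ]
deck 3415 [463.6563  55.2621] [67.2071 84.7304] ang 0.05 z [0.0284 0.0299 0.0312]
```

View pics/w7.png

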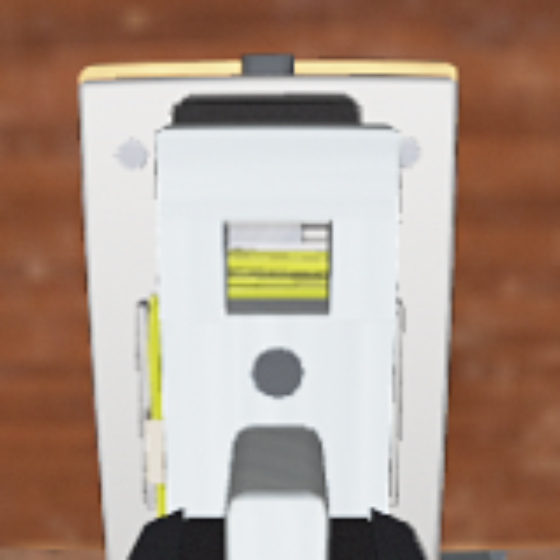

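The bar is 2 mm off towards -y (bar 53.4 against seat 55.5). Correcting that, then easing down to feel for the hooks.

Call:
play_rows(
  commands=[
    {"travel": [0.002, -0.012, 0], "delta_rot": [0, 0, -0.0009], "gripper": -1},
    {"travel": [0.002, -0.012, 0], "delta_rot": [0, 0, -0.0009], "gripper": -1},
    {"travel": [0.002, -0.012, 0.01], "delta_rot": [0, 0, -0.0009], "gripper": -1},
    {"travel": [0.002, -0.012, 0.02], "delta_rot": [0, 0, -0.0009], "gripper": -1},
    {"travel": [0.002, -0.012, 0.02], "delta_rot": [0, 0, -0.0009], "gripper": -1},
  ],
)

```text
clock: 15.2
tool_pos: [0.4189, 0.0555, 0.1095]
eef_rot: [1.0, 0.003, 0.0, 0.0]
contact_force: [-0.3, -0.6, -1.5]
opening: 0.156
```

```bash
python3 - <<'E'
from h import *
plan([.4188,.0555,.105],.3)
s=cam("wrist"); C=wcloud(s);Z=C[...,2]
m=(abs(C[...,1]-.0555)<.03)&(C[...,0]<.5)
P=C[m&(Z>.096)&(Z<.112)]; rect("plate",P); P=C[m&(Z>.062)&(Z<.073)&(C[...,0]>.46)]; rect("seat",P)
E
```

```text
clock 15.20 F [-0.3495 -0.6003 -1.4814] pos [0.4189 0.0555 0.1095] open 0.156 yaw 0.2992351655276601
travel [-0.0004 -0.0001  0.03  ] rot [ 0.0002 -0.0001 -0.    ]
plate 6936 [417.1098  55.2608] [140.6783  36.2712] ang 0.02 z [0.1027 0.104  0.1053]
seat 326 [486.9371  55.021 ] [ 3.6338 34.5414] ang 0.95 z [0.0664 0.068  0.069 ]
```

Aligned to within 0.5 mm. Pressing down in small steps.

Call:
play_rows(
  commands=[
    {"travel": [0, 0, 0.01], "delta_rot": [0, 0, 0], "gripper": -1},
    {"travel": [0, 0, 0.02], "delta_rot": [0, 0, 0], "gripper": -1},
    {"travel": [0, 0, 0.03], "delta_rot": [0, 0, 0], "gripper": -1},
    {"travel": [0, 0, 0.03], "delta_rot": [0, 0, 0], "gripper": -1},
  ],
)

```text
clock: 15.75
tool_pos: [0.4191, 0.0556, 0.1051]
eef_rot: [1.0, 0.003, 0.0, 0.0]
contact_force: [0.2, -0.2, 0.2]
opening: 0.153
```

Call:
play_rows(
  commands=[
    {"travel": [0, 0, 0.01], "delta_rot": [0, 0, 0], "gripper": -1},
    {"travel": [0, 0, 0.02], "delta_rot": [0, 0, 0], "gripper": -1},
    {"travel": [0, 0, 0.03], "delta_rot": [0, 0, 0], "gripper": -1},
    {"travel": [0, 0, 0.03], "delta_rot": [0, 0, 0], "gripper": -1},
  ],
)

```text
clock: 16.25
tool_pos: [0.419, 0.0556, 0.1007]
eef_rot: [1.0, 0.003, 0.0, 0.0]
contact_force: [1.2, 0.4, 2.9]
opening: 0.155
```

Call:
play_rows(
  commands=[
    {"travel": [0, 0, 0.01], "delta_rot": [0, 0, 0], "gripper": -1},
    {"travel": [0, 0, 0.02], "delta_rot": [0, 0, 0], "gripper": -1},
    {"travel": [0, 0, 0.03], "delta_rot": [0, 0, 0], "gripper": -1},
    {"travel": [0, 0, 0.03], "delta_rot": [0, 0, 0], "gripper": -1},
  ],
)

```text
clock: 16.75
tool_pos: [0.4189, 0.0555, 0.0959]
eef_rot: [1.0, 0.003, 0.0, 0.0]
contact_force: [0.3, 0.1, -1.3]
opening: 0.155
```

Call:
play_rows(
  commands=[
    {"travel": [0, 0, 0.01], "delta_rot": [0, 0, 0], "gripper": -1},
    {"travel": [0, 0, 0.02], "delta_rot": [0, 0, 0], "gripper": -1},
    {"travel": [0, 0, 0.03], "delta_rot": [0, 0, 0], "gripper": -1},
    {"travel": [0, 0, 0.03], "delta_rot": [0, 0, 0], "gripper": -1},
  ],
)

```text
clock: 17.25
tool_pos: [0.4189, 0.0555, 0.0915]
eef_rot: [1.0, 0.003, 0.0, 0.0]
contact_force: [-0.1, 0.5, -0.6]
opening: 0.155
```

Call:
play_rows(
  commands=[
    {"travel": [0, 0, 0.007], "delta_rot": [0, 0, 0], "gripper": -1},
    {"travel": [0, 0, 0.014], "delta_rot": [0, 0, 0], "gripper": -1},
    {"travel": [0, 0, 0.014], "delta_rot": [0, 0, 0], "gripper": -1},
  ],
)

```text
clock: 17.62
tool_pos: [0.4189, 0.0555, 0.0894]
eef_rot: [1.0, 0.003, 0.0, 0.0]
contact_force: [1.1, -0.2, 0.0]
opening: 0.153
```

```bash
python3 - <<'E'
from h import *
plan([.4188,.0555,.085],.3)
s=cam("wrist"); save("w8.png",cv2.resize(s["color"][80:240,176:336],None,fx=3.5,fy=3.5)); C=wcloud(s);Z=C[...,2]
m=(abs(C[...,1]-.0555)<.03)&(C[...,0]<.5)
P=C[m&(Z>.078)&(Z<.090)]; rect("plate",P); A=np.c_[P[:,:2],np.ones(len(P))]; print(np.linalg.lstsq(A,P[:,2],rcond=None)[0])
P=C[m&(Z>.062)&(Z<.073)&(C[...,0]>.46)]; rect("seat",P)
P=C[(abs(C[...,1]-.0555)<.008)&(Z>.090)&(Z<.11)&(C[...,0]>.455)&(C[...,0]<.49)]; rect("hook",P) if len(P) else 0
E
```

```text
clock 17.62 F [ 1.0814 -0.2257  0.0459] pos [0.4189 0.0555 0.0894] open 0.153 yaw 0.3029811652444867
travel [-0.0007  0.0002  0.0296] rot [ 0.0002 -0.0001  0.    ]
plate 6989 [417.4009  55.3355] [ 36.4056 140.3049] ang 89.96 z [0.0828 0.084  0.0856]
[-0.0039 -0.002   0.0859]
seat 237 [484.8781  52.0078] [33.4893 23.3602] ang 48.02 z [0.0663 0.0677 0.0724]
hook 358 [466.3969  55.4567] [ 7.6952 11.4341] ang 0.43 z [0.0906 0.0936 0.0957]
```

View pics/w8.png

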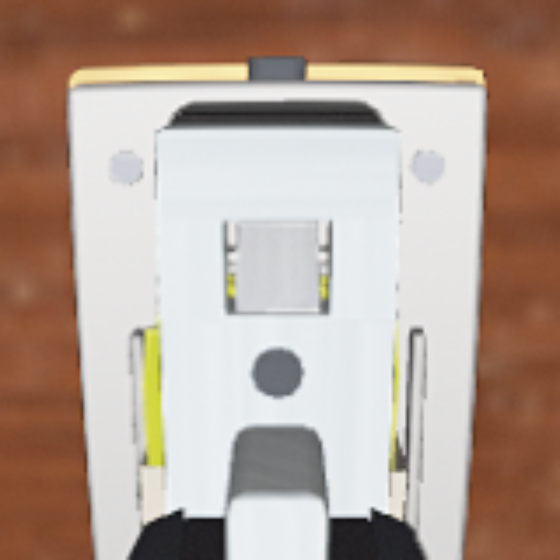

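The far hook is centred in the window (278,268) and bent inward by about 5 mm. Roughly 4 mm to go, in 1 mm steps while watching the force.

Call:
play_rows(
  commands=[
    {"travel": [0, 0, 0.007], "delta_rot": [0, 0, 0], "gripper": -1},
    {"travel": [0, 0, 0.007], "delta_rot": [0, 0, 0], "gripper": -1},
  ],
)

```text
clock: 17.92
tool_pos: [0.4189, 0.0556, 0.0884]
eef_rot: [1.0, 0.003, 0.0, 0.0]
contact_force: [0.9, 0.8, -0.4]
opening: 0.156
```

Call:
play_rows(
  commands=[
    {"travel": [0, 0, 0.007], "delta_rot": [0, 0, 0], "gripper": -1},
    {"travel": [0, 0, 0.007], "delta_rot": [0, 0, 0], "gripper": -1},
  ],
)

```text
clock: 18.18
tool_pos: [0.4175, 0.0554, 0.0872]
eef_rot: [1.0, 0.003, -0.001, 0.0]
contact_force: [-1.8, 0.1, -1.4]
opening: 0.151
```

```bash
cat > k.py <<'E'
from h import *
plan([.4188,.0555,.085],.3)
s=cam("wrist"); C=wcloud(s);Z=C[...,2]
m=(abs(C[...,1]-.0555)<.03)&(C[...,0]<.5)&(C[...,0]>.34)
P=C[m&(Z>.074)&(Z<.087)]; rect("plate",P); A=np.c_[P[:,:2],np.ones(len(P))]; print(np.linalg.lstsq(A,P[:,2],rcond=None)[0])
for a,b in((.455,.49),(.345,.38)):
    P=C[(abs(C[...,1]-.0555)<.008)&(Z>.090)&(Z<.1)&(C[...,0]>a)&(C[...,0]<b)]
    if len(P)>3: rect("hook",P)
E
python3 k.py
```

```text
clock 18.18 F [-1.7775  0.0949 -1.3534] pos [0.4175 0.0554 0.0872] open 0.151 yaw 0.31511968552059705
travel [ 0.0085 -0.0006  0.0143] rot [0.0003 0.0008 0.0001]
plate 6597 [416.1818  55.2227] [ 36.3748 139.9759] ang 89.97 z [0.0802 0.0815 0.083 ]
[-0.0096 -0.002   0.0859]
hook 345 [470.9605  55.5702] [ 6.8775 11.6772] ang 1.27 z [0.0905 0.094  0.096 ]
hook 67 [368.7317  54.346 ] [ 3.1354 11.7619] ang 1.04 z [0.0944 0.0954 0.096 ]
```

The far hook has clicked (471.0, its rest position). The near one hasn't yet.

Call:
play_rows(
  commands=[
    {"travel": [0, 0, 0.005], "delta_rot": [0, 0, 0], "gripper": -1},
    {"travel": [0, 0, 0.005], "delta_rot": [0, 0, 0], "gripper": -1},
  ],
)

```text
clock: 18.48
tool_pos: [0.4197, 0.0556, 0.0866]
eef_rot: [1.0, 0.003, 0.001, 0.0]
contact_force: [0.1, -0.4, -0.9]
opening: 0.151
```

```bash
python3 k.py
```

```text
clock 18.48 F [ 0.1389 -0.3518 -0.8515] pos [0.4197 0.0556 0.0866] open 0.151 yaw 0.29855729272652354
travel [-0.0059  0.0008  0.011 ] rot [ 0.0001 -0.0006 -0.    ]
plate 6651 [418.2181  55.3848] [140.2439  36.3211] ang 0.07 z [0.08   0.0812 0.0827]
[-0.0041 -0.0013  0.0832]
hook 371 [471.1335  55.5194] [11.9519  7.8276] ang 89.51 z [0.0905 0.0942 0.0958]
hook 126 [367.1023  54.2244] [11.4233  4.3342] ang 85.82 z [0.0907 0.0945 0.0959]
```

Both hooks are back at rest. One small extra press, then release and retreat straight up.

Call:
play_rows(
  commands=[
    {"travel": [0, 0, 0.006], "delta_rot": [0, 0, 0], "gripper": -1},
    {"travel": [0, 0, 0.006], "delta_rot": [0, 0, 0], "gripper": -1},
  ],
)

```text
clock: 18.77
tool_pos: [0.4191, 0.0556, 0.0857]
eef_rot: [1.0, 0.003, 0.0, 0.0]
contact_force: [-0.1, 0.8, -0.9]
opening: 0.154
```

Call:
play_rows(
  commands=[
    {"travel": [0, 0, 0], "delta_rot": [0, 0, 0], "gripper": -0.3},
    {"travel": [0, 0, 0], "delta_rot": [0, 0, 0], "gripper": -0.3},
    {"travel": [0, 0, 0], "delta_rot": [0, 0, 0], "gripper": -0.3},
    {"travel": [0, 0, -0.1], "delta_rot": [0, 0, 0], "gripper": -0.3},
    {"travel": [0, 0, -0.3], "delta_rot": [0, 0, 0], "gripper": -0.3},
    {"travel": [0, 0, -0.6], "delta_rot": [0, 0, 0], "gripper": -0.3},
    {"travel": [0, 0, -0.8], "delta_rot": [0, 0, 0], "gripper": -0.3},
    {"travel": [0, 0, -0.8], "delta_rot": [0, 0, 0], "gripper": -0.3},
  ],
)

```text
clock: 19.77
tool_pos: [0.4201, 0.0558, 0.2075]
eef_rot: [1.0, 0.003, 0.003, -0.0]
contact_force: [-0.4, 0.7, -1.2]
opening: 0.351
```

```bash
python3 k.py; python3 - <<'E'
from h import *
s=cam("wrist"); save("w9.png",cv2.resize(s["color"][80:300,146:366],None,fx=2.7,fy=2.7))
E
```

```text
clock 19.77 F [-0.4002  0.7214 -1.1524] pos [0.4201 0.0558 0.2075] open 0.351 yaw 0.29393727325635305
travel [-0.013   0.0024  0.8166] rot [-0.0002 -0.0017 -0.    ]
plate 3802 [417.9839  55.2656] [ 36.3427 139.9709] ang 90.00 z [0.0787 0.08   0.0815]
[-0.002  -0.002   0.0811]
hook 116 [470.751   55.8874] [ 6.8072 11.4987] ang 0.28 z [0.0903 0.0938 0.0959]
hook 48 [366.549   54.5222] [10.7389  3.426 ] ang 89.76 z [0.0937 0.0953 0.0962]
```

View pics/w9.png

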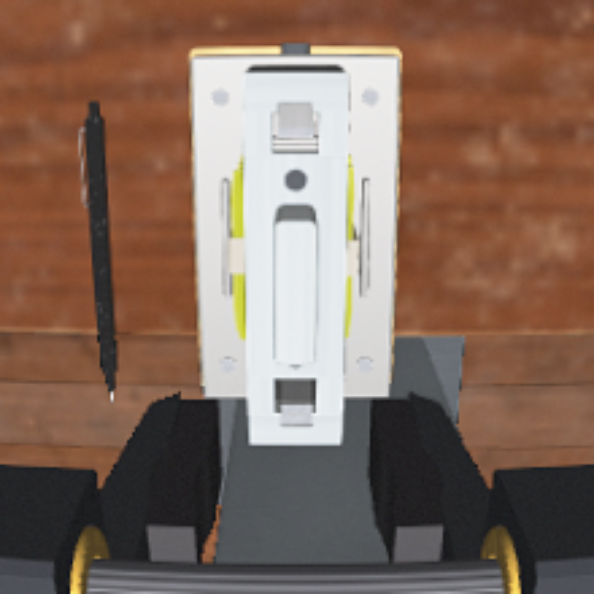

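Both barbs lie over the plate's outer window edges (295,120 and 297,415). The bar is level on its seats (top 80 mm) and the gripper is clear, so I'm handing in.

```bash
python3 -c "
from plant import r
print(r.finish_job())"
```

```text
the job is handed in; nothing more can be done
None
```

The bundle is lying flat in the carrier's bed, the hold-down bar is on its seats, and both hooks have clicked over it. I handed the job in at about 20 s; the hand-in gives no verdict.

**Bundle:** its centre measured within about 1.5 mm of the bed's, with a slope under 0.01 rad. Joint 6 reached its lower stop near the carrier, so I lowered the bundle with the tool tilted about 2.6°, and it settled flat on release. I didn't measure it again under the bar, but the last picture shows it between the side lips.

**Bar:** it is level, with its underside about 68 mm above the table. It sits within 1 mm of centred by the wrist camera.

**Hooks:** the far one clicked first and the near one about 0.6 mm lower. Both measured at their rest positions afterwards, and the last picture shows their barbs over the bar.

**Forces:** the highest I read while pressing was about 4.5 N, below the stated 5 to 15 N. Readings came only at the end of each step, so I may have missed a peak.

**Bystanders:** I kept clear of the pen and stamp. The last picture shows the pen beside the carrier; I didn't re-measure either one.

**Disagreements:** the top and wrist cameras differed by 1 to 2 mm. In the scene camera, the network mistook the bar for the bundle, so I ignored that result.

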